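# Balance the pipette and clip its balance point

### The arm

A 7-joint arm with a two-finger parallel gripper is mounted at the origin on the work surface. World frame = base frame: x ahead of the robot, y to its left, z up, the work surface at z = 0. Lengths are in m, angles in rad, forces in N, time in s.
With the tool pointing down it reaches from about 0.425 to 0.875 m from the base axis. Payload 4.7 kg.
Tool frame: the origin (TCP) lies at the very end of the fingers, on their centre line; the grasp point (between the pads) lies 19 mm behind it; z points along the fingers, y is the line along which they close (so a half turn about z gives the same grasp; the last joint's range is limited). The gripper opens to 85 mm and grips with 20 to 120 N. Pads are 22 mm wide; open, the fingers measure 114 mm over their backs; the gripper's body (76 mm by 85 mm) begins 54 mm behind the grasp point. The pads swing forward as they close: fully open they stand 13 mm farther back than shut.
Start: joints at [-1.144, 0.321, -0.07, 1.45, 0.023, 1.371, -0.057], TCP at [0.261, 0.595, 0.193] pointing down, gripper open.
Joint ranges: [-2.86, 2.86], [-0.3, 2.09], [-1.38, 1.24], [0.06, 2.45], [-1.56, 4.7], [0.09, 2.05], [-2.69, 2.69]. Speed limits (rad/s): [2.57, 2.57, 3.14, 3.14, 3.14, 3.14, 3.14].

### API

Orientations are given as [roll, pitch, yaw] about the fixed x, y, z axes, in that order (R = Rz(yaw) Ry(pitch) Rx(roll)).
In Python, from cell import ctrl gives the robot as it stands. Calls block until the motion is done:
- ctrl.movep(position, orientation): joint-space move of the TCP to a pose.
- ctrl.line_to(position, orientation=None, velocity=0.15): straight line of the TCP; orientation=None keeps the orientation; velocity is the mean speed in m/s.
- ctrl.move_j(angles): joint-space move.
- ctrl.move_gripper(opening, grip_force=None): finger opening in m; grip_force is the grip in N (None keeps the last); returns when the fingers have stopped.
- ctrl.pause(seconds).
- ctrl.ik(position, orientation): joint angles nearest the present ones, or None.
- ctrl.get_state(): the state.
- ctrl.get_image(name): name is "side" or "top"; returns the picture (384x512x3 uint8, blue, green, red); there is no depth.
- ctrl.get_calibration(name): a dict with "mtx" (3x3 intrinsics, pixels), "R" (3x3) and "t" (3): a world point X has camera coordinates R X + t. Camera axes: x right, y down, z forward; pixel columns grow to the right and rows downward; lengths in m; the calibration is good to about 2 mm. A picture is of the moment at which its call begins. get_calibration takes no time and is no camera call.
A pose or a line that the arm cannot do raises ctrl.PlanningError and nothing moves.
- ctrl.close_job(): hands the job in; it is judged then, once.
The state is a dict: "t": time; "joint_positions": joint angles; "joint_vel": joint speeds; "joint_torque": joint torques, N m; "position": TCP position; "orientation": TCP orientation; "force": force on the tool from outside, world axes, zero at the start; "wrist_torque": the same for the moment, N m; "finger_gap": finger opening in m; "grip_force": force on a finger pad.
Only numpy, scipy, OpenCV 4.12 (cv2) and the standard library are available. Lean on these libraries where they do the work, as an engineer would, in place of code of your own. Each camera call takes 0.05 s, during which the arm holds its last target. There are 200 camera calls.

### The job

The long pipette lies tipped head-down across the raised edge in the middle of the balance stand. Slide it lengthwise along the edge, without lifting it off the stand, until it balances level on its own when let go; then mark the balance point by setting the saddle clip, post up, astride the barrel right above the edge, so that the pipette stays level. Leave the short pipette where it lies.

Things in the scene. Friction and masses are not known exactly. Their poses are not given: they have to be found in the camera images.
- stand: Fixed aluminium stand: base 310 x 80 mm, 10 thick; across its middle a blunt knife edge, flat top 50 mm up, 20 wide along x, 60 long along y. Low black rests, 38 mm high, 12 wide along x, stand 115 mm to +x and 135 mm to -x of the edge and only catch an unbalanced pipette. Origin: on the table below the edge's middle; x along the stand as the pipette lies, z up.
- pipette_mid (a point): Long pipette, white barrel 200 x 18 x 20 mm (high), flat below, grey head 50 x 30 x 30 at +x, clear 60 mm tip at -x. Starts on the edge too far to the stand's +x, tipped 7 degrees, head end down on a rest. Point: barrel's middle, half-way up; x to the head, z up. Its centre of mass is 30 mm from the point towards the head; it balances level with that within 8 mm of the edge's middle.
- clip_mid (a point): Grey saddle clip, 30 g, on the table: two legs 16 mm high, 25 mm slot between, crossbar 6 thick above (35 across, 20 along the slot), on it a grip post 14 x 14, 32 high. Point: the post's middle, 38 mm above the feet, 16 above the crossbar's top; seated astride the level barrel it is 22 mm above the barrel's top. x along the slot, y leg to leg, z up.
- short_mid (a point): Short pipette lying on the table, a bystander: looks like the long one, but its barrel is only 75 mm long, 160 mm over all. Point: the barrel's middle, half-way up, 10 mm above the table; x to its head.
Mind the look-alikes: they are no part of the job. What is shaped like the part that bears clip_mid but purple is not meant.

How it is judged:
On the way:
1. the long pipette balances level on the edge, let go, with the clip not yet on it (angle between pipette_mid's own z axis and vertical below 0.044 rad and z of pipette_mid in the frame of stand between 0.054 and 0.066 m and y of pipette_mid in the frame of stand between -0.02 and 0.02 m and angle between the x axis of pipette_mid and the x axis of stand, either way round below 0.21 rad and linear speed of each of pipette, clip below 0.02 m/s and contact force between the fingers and pipette below 0.1 N and horizontal distance between clip_mid and stand above 0.05 m), for 0.4 s.
At the end, for the whole second after the job is handed in: The long pipette lies level (within 2.5 degrees) on the edge, within 20 mm of its middle sideways and 12 degrees of the stand's length; the clip is seated astride the barrel, post up (within 11 degrees), within 13 mm of the middle of the edge; both at rest (angle between pipette_mid's own z axis and vertical below 0.044 rad and z of pipette_mid in the frame of stand between 0.054 and 0.066 m and y of pipette_mid in the frame of stand between -0.02 and 0.02 m and angle between the x axis of pipette_mid and the x axis of stand, either way round below 0.21 rad and x of clip_mid in the frame of stand between -0.013 and 0.013 m and z of clip_mid in the frame of stand between 0.086 and 0.097 m and y of clip_mid in the frame of pipette_mid between -0.008 and 0.008 m and angle between clip_mid's own z axis and vertical below 0.2 rad and linear speed of each of pipette, clip below 0.02 m/s); the robot touches nothing.
It fails at once if the long pipette is lifted off the stand (more than 30 mm) (z of pipette_mid in the frame of stand above 0.095 m).
It fails at once if the short pipette is moved by more than 30 mm (distance of short_mid from where it was at the start of the episode above 0.03 m).
It also fails if it takes over 58 s, if anything falls off the work surface, if the arm or the gripper's body presses on something with over 40 N, if the wrist force passes 120 N, or if a joint passes its speed limit or range.

## Working session

There is one attempt and no reset: what is moved stays moved. The work goes in short steps, each a Python script; the robot and the scene stay as the last script left them, time stands still between calls to the robot, and variables do not carry over. Pictures are saved under pics/ and viewed, at most 10 in all, crops included, and the job is handed in when it is done.

```bash
ls; mkdir -p pics
python3 - <<'E'
from cell import ctrl
import cv2,numpy as np
for n in("side","top"):
    im=ctrl.get_image(n); cv2.imwrite(f"pics/{n}0.png",im)
    c=ctrl.get_calibration(n); print(n,np.round(c["mtx"],1).tolist(),(-c["R"].T@c["t"]).round(3),c["R"].round(2).tolist())
E
```

```text
pics
side [[433.8, 0.0, 252.3], [0.0, 433.8, 188.0], [0.0, 0.0, 1.0]] [0.466 0.505 0.665] [[-1.0, -0.05, 0.01], [-0.04, 0.72, -0.7], [0.03, -0.7, -0.72]]
top [[370.7, 0.0, 257.9], [0.0, 370.7, 194.4], [0.0, 0.0, 1.0]] [ 0.322 -0.101  0.875] [[0.05, -1.0, -0.0], [-0.97, -0.05, -0.22], [0.22, 0.01, -0.98]]
```

View pics/top0.png

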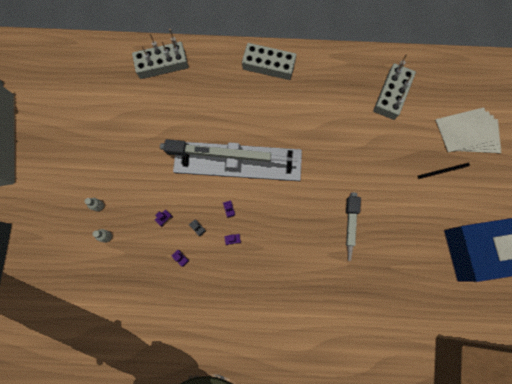

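View pics/side0.png

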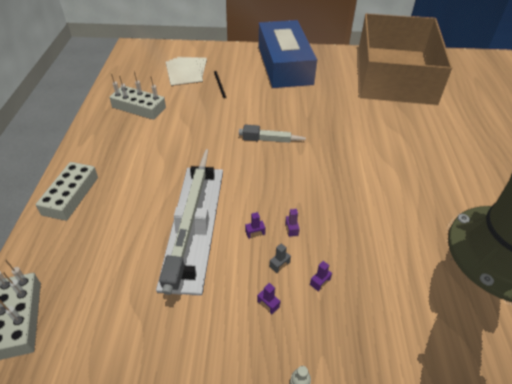

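Top view: the long pipette is on the stand at (236,160), with its head at (173,147). Clip candidates are grey (198,228) and purple (229,209), (163,217), (180,258) and (232,240), so I choose the grey one. The short pipette is at (352,225), well away. In the side view the grey clip is at (280,258). Next is a close crop to check the choice.

```bash
cat > h.py <<'E'
import cv2,numpy as np
from cell import ctrl
def ray(n,uv):
    c=ctrl.get_calibration(n); d=c["R"].T@np.linalg.inv(c["mtx"])@[*uv,1.]
    return -c["R"].T@c["t"],d
def onz(n,uv,z):
    o,d=ray(n,uv); return o+d*(z-o[2])/d[2]
def tri(uvs,uvt):
    A=[];b=[]
    for n,uv in(("side",uvs),("top",uvt)):
        o,d=ray(n,uv); d/=np.linalg.norm(d); P=np.eye(3)-np.outer(d,d); A.append(P); b.append(P@o)
    return np.linalg.lstsq(np.vstack(A),np.hstack(b),rcond=None)[0]
def crop(im,x,y,w,h,k): return cv2.resize(im[y:y+h,x:x+w],None,fx=k,fy=k,interpolation=cv2.INTER_CUBIC)
E
python3 - <<'E'
from h import *
t=cv2.imread("pics/top0.png");s=cv2.imread("pics/side0.png")
a=crop(t,155,130,155,115,5); cv2.imwrite("pics/c1.png",a)
b=crop(s,150,145,160,150,4); cv2.imwrite("pics/c2.png",b[:600])
E
```

```text
(no output)
```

View pics/c1.png

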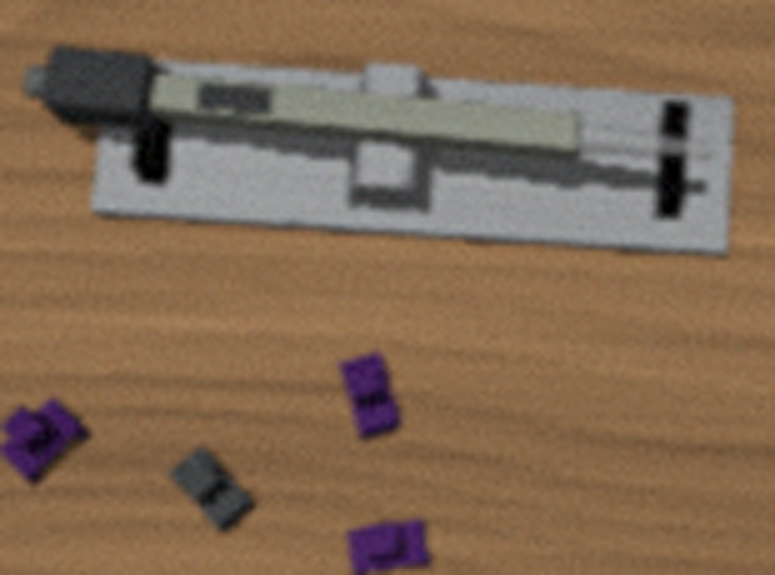

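View pics/c2.png

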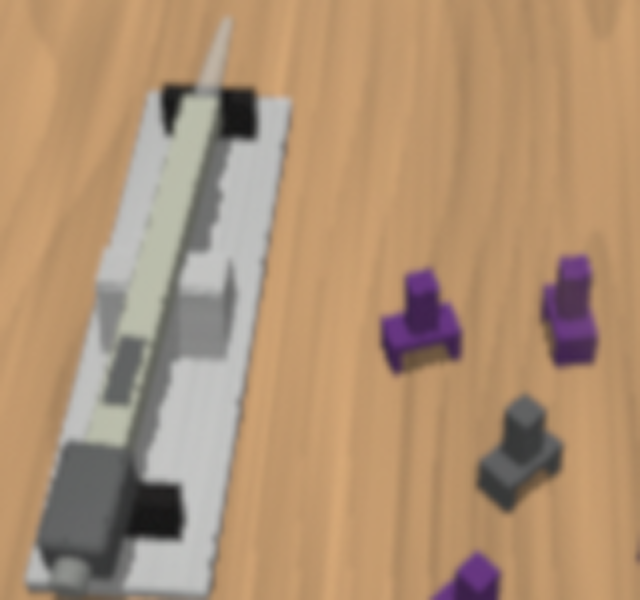

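The crops confirm that the grey clip at top (198,228) / side (280,258) is the clip. The long pipette's head is on the +y world side. Its barrel runs from crop (152,95) to (578,132), and the knife top is visible on both sides of it. Next I compute poses.

Run:
```python
from h import *
T=lambda x,y:(155+x/5-.4,130+y/5-.4)
S=lambda x,y:(150+x/4-.4,145+y/4-.4)
p=lambda n,v:print(n,np.round(v,4))
for q in((358,187),(415,190),(367,65),(420,68)):p("knife",onz("top",T(*q),.05))
for q in((93,213),(727,253),(735,97)):p("base",onz("top",T(*q),.01))
for q in((28,580),(290,98),(150,92),(210,594)):p("baseS",onz("side",S(*q),.01))
for q in((100,250),(233,262),(228,357)):p("knifeS",onz("side",S(*q),.05 if q[1]<300 else .01))
# barrel top-surface ends (centre line)
p("tail top",tri(S(204,98),T(578,130)))
p("tail top edge nr",tri(S(217,99),T(578,135)))
p("head/barrel top",tri(S(108,442),T(153,94)))
p("clip post top",tri(S(526,405),T(200,468)))
p("postT",onz("top",T(200,468),.054));p("postS",onz("side",S(526,405),.054))
a=onz("side",S(485,462),.022);b=onz("side",S(555,440),.022)
for q in((480,467),(510,482),(562,440)):p("bar",onz("side",S(*q),.022))
for q in((225,528),(252,503)):p("barT",onz("top",T(*q),.022))
```

```text
knife [ 0.5697 -0.0144  0.05  ]
knife [ 0.5695 -0.0409  0.05  ]
knife [ 0.6297 -0.0146  0.05  ]
knife [ 0.6294 -0.0397  0.05  ]
base [0.5624 0.1173 0.01  ]
base [ 0.557  -0.1903  0.01  ]
base [ 0.6366 -0.1924  0.01  ]
baseS [0.6423 0.1196 0.01  ]
baseS [ 0.5591 -0.1859  0.01  ]
baseS [ 0.6365 -0.1865  0.01  ]
baseS [0.5638 0.1224 0.01  ]
knifeS [ 0.6331 -0.0344  0.05  ]
knifeS [ 0.5694 -0.0303  0.05  ]
knifeS [ 0.5714 -0.005   0.01  ]
tail top [ 0.5928 -0.1147  0.0756]
tail top edge nr [ 0.5882 -0.1146  0.0763]
head/barrel top [0.6076 0.0824 0.0606]
clip post top [0.4333 0.0474 0.0528]
postT [0.4346 0.0469 0.054 ]
postS [0.4318 0.0487 0.054 ]
bar [0.4505 0.0599 0.022 ]
bar [0.4371 0.0671 0.022 ]
bar [0.4139 0.0434 0.022 ]
barT [0.4118 0.0388 0.022 ]
barT [0.4239 0.0273 0.022 ]
```

Run:
```python
from h import *
from math import pi,radians as r
s=ctrl.get_state(); print(s["t"],np.round(s["orientation"],3),s["finger_gap"])
q0=np.array(s["joint_positions"])
for psi,th in((85.7,6),(-94.3,-6)):
    q=ctrl.ik([.5958,-.072,.15],[pi,r(th),r(psi)]); print(psi,None if q is None else np.round(q,2))
    q=ctrl.ik([.43,.048,.12],[pi,0,r(psi+45)]);print(None if q is None else np.round(q,2))
    q=ctrl.ik([.43,.048,.12],[pi,0,r(psi-45)]);print(None if q is None else np.round(q,2))
```

```text
0.1 [-3.14   0.     2.729] 0.08570023690888819
85.7 [-0.5   0.27  0.6   1.66 -0.05  1.26  0.02]
[-0.63 -0.12  0.43  2.07  0.05  1.18  0.49]
[-0.66 -0.12  0.46  2.07  0.06  1.18 -1.09]
-94.3 [ 0.97  0.58 -1.32  1.61  0.66  1.45  2.65]
[ 1.25 -0.21 -1.28  2.02 -0.22  1.19 -2.37]
[-0.62 -0.12  0.42  2.07  0.05  1.18  2.06]
```

```bash
cat >> h.py <<'E'
from math import pi,radians as r
from scipy.spatial.transform import Rotation as Ro
def tcp(g,o): return list(np.array(g)+.019*Ro.from_euler("xyz",o).as_matrix()[:,2])
E
python3 - <<'E'
from h import *
o=[pi,r(6),r(85.7)]
g=np.array([.5958,-.072,.0655])
ctrl.movep(tcp(g+[0,0,.10],o),o)
ctrl.move_gripper(.05,25)
ctrl.line_to(tcp(g,o),o,.12)
print(np.round(ctrl.get_state()["force"],2))
ctrl.move_gripper(0,25)
s=ctrl.get_state(); print(s["t"],s["finger_gap"],s["grip_force"],np.round(s["force"],2))
for n in("side","top"): cv2.imwrite(f"pics/{n}1.png",ctrl.get_image(n))
a=crop(cv2.imread("pics/side1.png"),140,130,160,160,3.7);b=crop(cv2.imread("pics/top1.png"),155,120,160,120,1.3)
a=a[:592];c=np.zeros((600,800,3),np.uint8);c[:a.shape[0],:a.shape[1]]=a;c[:b.shape[0],592:592+b.shape[1]]=b[:,:208];cv2.imwrite("pics/c3.png",c)
E
```

```text
[0.55 0.93 0.6 ]
4.6917 -0.00029605880721614633 0.0 [0.29 0.46 0.  ]
```

View pics/c3.png

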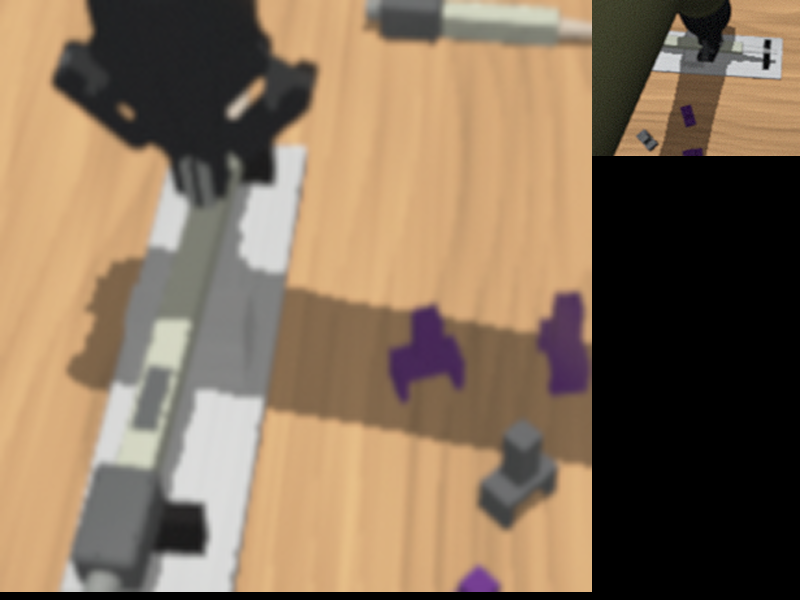

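Run:
```python
from h import *
s=ctrl.get_state(); print(np.round(s["position"],4),np.round(s["orientation"],3),s["finger_gap"])
P=np.array(s["position"])
for n in("side","top"):
    c=ctrl.get_calibration(n)
    for X in(P,P+[0,0,.019]):
        k=c["mtx"]@(c["R"]@X+c["t"]); print(n,k[:2]/k[2])
a=crop(cv2.imread("pics/side1.png"),165,130,70,70,5.6);b=crop(cv2.imread("pics/top1.png"),190,120,100,70,4)
c=np.zeros((400,800,3),np.uint8);c[:392,:392]=a;c[:280,400:800]=b;cv2.imwrite("pics/c4.png",cv2.convertScaleAbs(c,alpha=1.6,beta=20))
```

```text
[ 0.5956 -0.074   0.0466] [-3.142  0.105  1.496] 0.000118414839479416
side [197.26615359 193.93223735]
side [196.44780178 187.15656333]
top [252.44891031 157.96673673]
top [252.31705269 155.34633074]
```

View pics/c4.png

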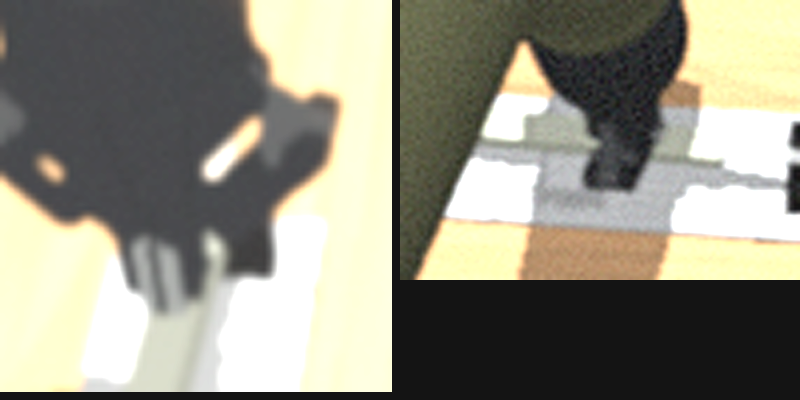

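Run:
```python
from h import *
print(tri((195,185),(242,166)),tri((195,185),(245,160)))
for z in(.047,.06,.075,.09): print(z,onz("side",(195,185),z).round(3),onz("top",(242,166),z).round(3))
s0=cv2.imread("pics/side0.png");s1=cv2.imread("pics/side1.png")
ims=[ctrl.get_image("side")];ims.append(ctrl.get_image("top"))
ctrl.move_gripper(.05); s=ctrl.get_state();print(s["t"],s["finger_gap"],np.round(s["force"],2))
ims+= [ctrl.get_image("side"),ctrl.get_image("top")]
A=np.vstack([np.hstack([crop(i,150,120,100,75,4)]) for i in(ims[0],ims[2])]);B=np.vstack([crop(i,190,120,100,75,4) for i in(ims[1],ims[3])])
cv2.imwrite("pics/c5.png",cv2.convertScaleAbs(np.hstack([A,B]),alpha=1.3,beta=40))
```

```text
[ 0.57886768 -0.0540026   0.08627757] [ 0.58682514 -0.05944279  0.08300994]
0.047 [ 0.603 -0.098  0.047] [ 0.575 -0.051  0.047]
0.06 [ 0.6   -0.085  0.06 ] [ 0.571 -0.052  0.06 ]
0.075 [ 0.597 -0.071  0.075] [ 0.566 -0.052  0.075]
0.09 [ 0.594 -0.056  0.09 ] [ 0.562 -0.053  0.09 ]
5.425 0.050409549604094356 [-0.09  0.79  0.01]
```

View pics/c5.png

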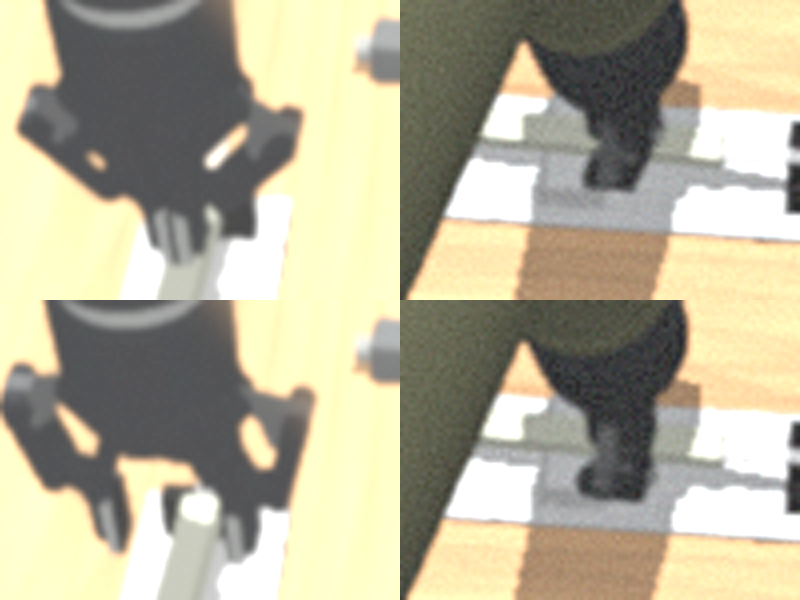

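Open (lower row), the fingers straddle the barrel. Shut (upper row), they met on top of it, at side px ~(194,185), so the fingers reach about 30 mm less deep than I assumed. Going to z ≈ 0.024 is still clear of the base, so I regrip there.

Run:
```python
from h import *
o=[pi,r(6),r(85.7)]
p=np.array(ctrl.get_state()["position"])
ctrl.line_to([.592,p[1],p[2]],o,.05)
ctrl.line_to([.592,p[1],.025],o,.05)
print(np.round(ctrl.get_state()["force"],2))
ctrl.move_gripper(0.0,25)
s=ctrl.get_state();print(s["t"],s["finger_gap"],s["grip_force"],np.round(s["force"],2),np.round(s["position"],4))
im=ctrl.get_image("side");im2=ctrl.get_image("top")
cv2.imwrite("pics/c6.png",cv2.convertScaleAbs(np.hstack([crop(im,140,120,100,150,4),crop(im2,190,120,100,150,4)]),alpha=1.3,beta=30))
```

```text
[ 0.15 -0.15 -0.3 ]
6.7667 0.017375476501013776 24.652359187602997 [ 0.89 -0.8   1.86] [ 0.5927 -0.074   0.0256]
```

View pics/c6.png

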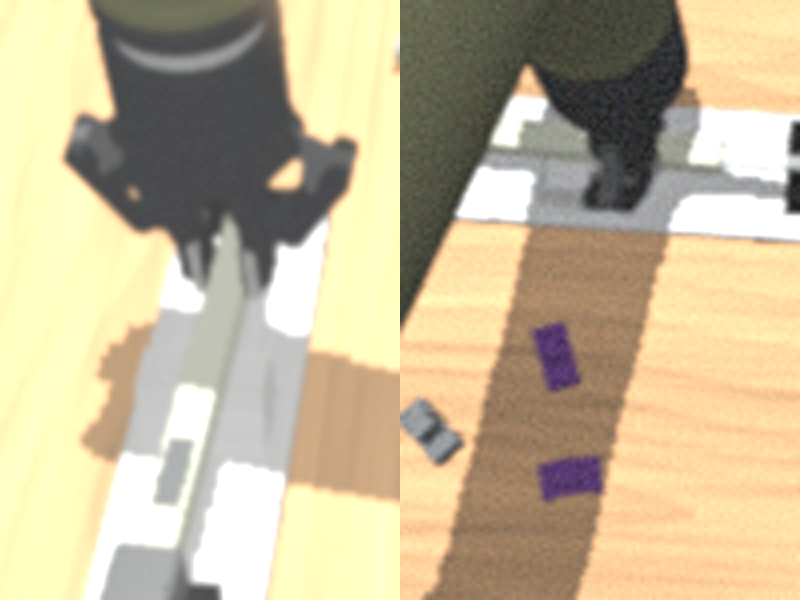

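Gripped (gap 17.4 mm). Now I slide it 41 mm tailwards while levelling.

```bash
cat >> h.py <<'E'
def tcpk(g,o,k=.040): return list(np.array(g)+k*Ro.from_euler("xyz",o).as_matrix()[:,2])
E
python3 - <<'E'
from h import *
s=ctrl.get_state();g=np.array(s["position"])-.04*Ro.from_euler("xyz",s["orientation"]).as_matrix()[:,2];print(g.round(4))
o=[pi,0,r(89)]
gf=np.array([.5985,-.111,.0615])
ctrl.line_to(tcpk(gf,o),o,.03)
s=ctrl.get_state();print(s["t"],s["finger_gap"],np.round(s["force"],2),np.round(s["wrist_torque"],2),np.round(s["position"],4))
im=ctrl.get_image("side");im2=ctrl.get_image("top");cv2.imwrite("pics/side2.png",im)
cv2.imwrite("pics/c7.png",cv2.convertScaleAbs(np.hstack([crop(im,140,130,130,170,3.5),crop(im2,190,120,90,170,3.5)]),alpha=1.2,beta=20))
E
```

```text
[ 0.5929 -0.0699  0.0653]
8.275 0.017201825693874725 [-0.71  0.11 -0.91] [-0.05  0.03  0.04] [ 0.5984 -0.1106  0.0213]
```

View pics/c7.png

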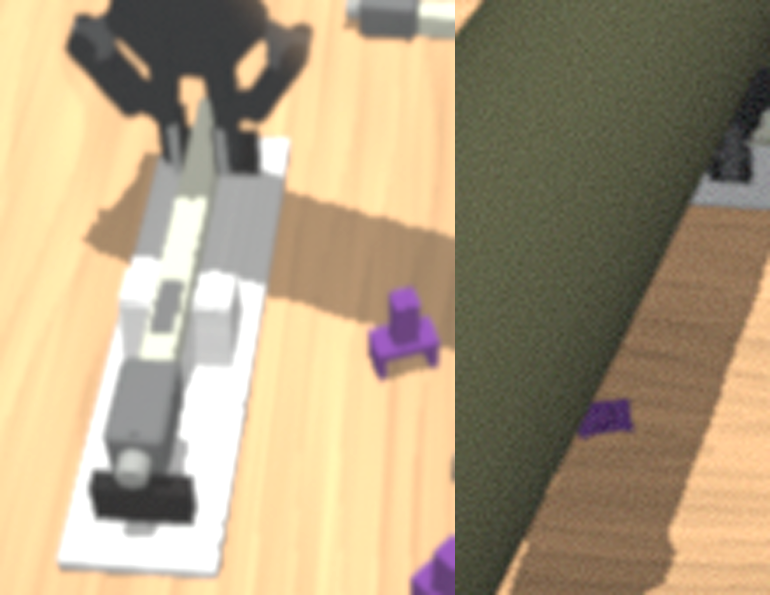

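The pipette now lies across the knife with its head clear of the rest. I measure the barrel/head junction, which should be at y ≈ +0.043.

Run:
```python
from h import *
S=lambda x,y:(140+x/3.5-.4,130+y/3.5-.4)
for n,q,z in(("junc L",(140,358),.07),("junc R",(175,360),.07),("headfrontL",(108,440),.08),("headfrontR",(163,450),.08),("head backL top",(125,357),.08),("head backR",(180,362),.08)):
    print(n,[onz("side",S(*q),z+d).round(4).tolist()[:2] for d in(0,)])
```

```text
junc L [[0.6091, 0.0399]]
junc R [[0.5916, 0.0402]]
headfrontL [[0.6136, 0.0967]]
headfrontR [[0.5872, 0.1009]]
head backL top [[0.6141, 0.0475]]
head backR [[0.5868, 0.0491]]
```

Run:
```python
from h import *
o=[pi,0,r(89)]
p=np.array(ctrl.get_state()["position"])
ctrl.line_to([.5984,p[1]-.0045,p[2]-.0005],o,.02)
ctrl.move_gripper(.045); ctrl.pause(.3)
s=ctrl.get_state();print(s["t"],np.round(s["force"],2),np.round(s["position"],4))
p=s["position"]
ctrl.line_to([p[0],p[1],.14],o,.12)
ctrl.movep([.50,.03,.16],o)
print(ctrl.get_state()["t"])
im=ctrl.get_image("side");im2=ctrl.get_image("top");cv2.imwrite("pics/side3.png",im);cv2.imwrite("pics/top3.png",im2)
cv2.imwrite("pics/c8.png",cv2.convertScaleAbs(np.hstack([crop(im,140,130,130,170,3.5),crop(im2,190,110,90,170,3.5)]),alpha=1.2,beta=20))
```

```text
9.4083 [ 0.46 -0.46  0.37] [ 0.5984 -0.115   0.021 ]
11.2917
```

View pics/c8.png

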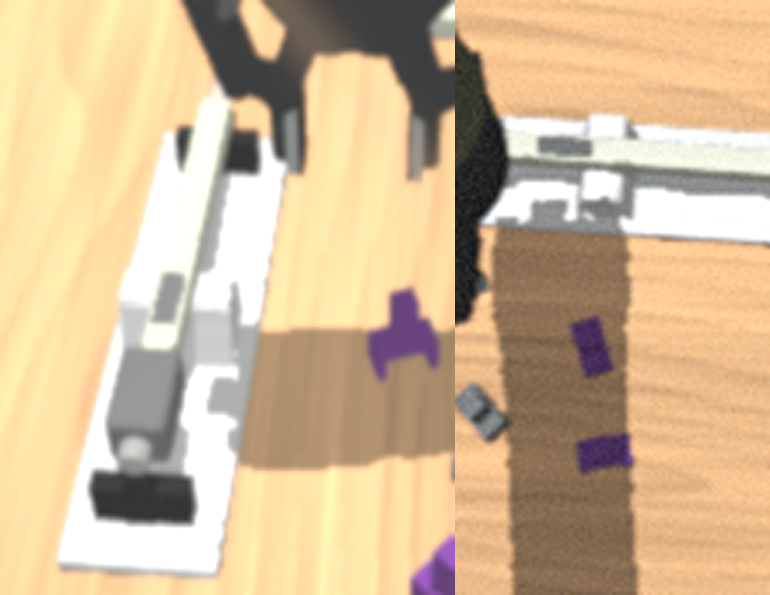

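Ten pictures viewed, so numbers only from here. The view shows the pipette lying on the edge clear of the head rest, with its tail end at c8 (218,95). I check level by projection against the masks.

```bash
cat >> h.py <<'E'
def proj(n,X):
    c=ctrl.get_calibration(n); k=c["mtx"]@(c["R"]@np.array(X)+c["t"]); return k[:2]/k[2]
E
python3 - <<'E'
from h import *
im=cv2.imread("pics/side3.png")
hsv=cv2.cvtColor(im,cv2.COLOR_BGR2HSV)
for u,v in((192,200),(187,225),(198,170),(180,244),(175,165),(202,157)): print((u,v),hsv[v,u],end=" ")
print()
E0=np.array([.6,-.027,.05]);ax=np.array([.018,1,0])
S=lambda x,y:(140+x/3.5-.4,130+y/3.5-.4)
print("seen tail",S(218,95),"head back",S(152,348),"front R",S(160,455))
for t in(0,3,6,-4):
    a=r(t) # + = tail down
    def P(s,h):  # pivot at -10 or +10
        c=-.010 if t>0 else .010 if t<0 else 0
        return E0+ax*(c+(s-c)*np.cos(a)-h*np.sin(a))+[0,0,h*np.cos(a)+(s-c)*np.sin(a)]
    print(t,"tail",proj("side",P(-.13,.02)),"tailbot",proj("side",P(-.13,0)),"headback",proj("side",P(.07,.03)),"headfront",proj("side",P(.12,.03)))
# barrel mask
m=((hsv[...,1]<70)&(hsv[...,0]>22)&(hsv[...,0]<50)&(hsv[...,2]>120)).astype(np.uint8)
n,l,st,ce=cv2.connectedComponentsWithStats(m[:, :260]);
for i in np.argsort(-st[1:,4])[:4]+1: print(st[i],ce[i].round(1))
E
```

```text
(192, 200) [ 33  24 213] (187, 225) [ 33  24 213] (198, 170) [ 33  24 213] (180, 244) [105   5 113] (175, 165) [ 15 111 214] (202, 157) [ 19  34 203] 
seen tail (201.88571428571427, 156.74285714285713) head back (183.02857142857144, 229.02857142857144) front R (185.31428571428572, 259.6)
0 tail [200.79607719 156.76575937] tailbot [201.53589219 163.9423828 ] headback [183.17945083 229.86248108] headfront [177.81316404 253.76252873]
3 tail [201.09472105 158.76849087] tailbot [201.75196464 166.20261443] headback [183.09432798 227.57447262] headfront [177.53254081 250.43599554]
6 tail [201.36799047 160.86887004] tailbot [201.94267038 168.54176062] headback [183.03672679 225.21282046] headfront [177.29640475 246.936699  ]
-4 tail [200.30178101 153.75715057] tailbot [201.15342581 160.57716654] headback [183.24390321 232.30221384] headfront [178.1509471  257.44211944]
[ 158  158   65  135 2190] [194.  218.6]
[   0    8  208  101 2167] [129.4  31.5]
[   0  274   35   77 1552] [ 16.5 312.9]
[  36  163   59   57 1287] [ 63.4 191. ]
```

The pipette is level and centred to within about 1 mm. Next I check the real fingertip height using the current pose, since the tips showed at c8 (285,175) and (415,178), and I get the clip angle from the mask.

Run:
```python
from h import *
S=lambda x,y:(140+x/3.5-.4,130+y/3.5-.4)
s=ctrl.get_state();print(np.round(s["position"],4),np.round(s["orientation"],3),s["finger_gap"])
print("seen",S(287,175),S(415,178))
for z in(.16,.175,.19,.2): print(z,[proj("side",[.5+d,.041,z]).round(1) for d in(.025,-.025)])
t=cv2.imread("pics/top0.png");c=cv2.cvtColor(t,cv2.COLOR_BGR2HSV)
m=((c[...,1]<60)&(c[...,2]<130)).astype(np.uint8);m[:205]=0;m[245:]=0;m[:,:180]=0;m[:,215:]=0
cs,_=cv2.findContours(m,0,1);k=max(cs,key=cv2.contourArea);print(cv2.minAreaRect(k),cv2.contourArea(k))
b=cv2.boxPoints(cv2.minAreaRect(k))
w=[onz("top",q,.03)[:2] for q in b]
for i in range(4):
    e=w[(i+1)%4]-w[i];print(np.round(w[i],4),np.linalg.norm(e).round(4),np.degrees(np.arctan2(e[1],e[0])).round(1))
```

```text
[0.5008 0.028  0.1598] [3.141e+00 1.000e-03 1.550e+00] 0.0454613159219727
seen (221.6, 179.6) (258.1714285714286, 180.45714285714286)
0.16 [array([225.9, 199.1]), array([257.5, 200.4])]
0.175 [array([225.6, 192.6]), array([257.6, 193.9])]
0.19 [array([225.2, 185.8]), array([257.8, 187.1])]
0.2 [array([225. , 181.2]), array([257.9, 182.5])]
((196.83447265625, 227.3137969970703), (15.529505729675293, 8.4706392288208), 48.36646270751953) 105.0
[0.4347 0.065 ] 0.0192 -44.4
[0.4484 0.0515] 0.0364 -134.7
[0.4228 0.0257] 0.019 135.3
[0.4092 0.0391] 0.0363 45.5
```

Run:
```python
from h import *
o=[pi,0,r(135)]
for z in(.12,.01,0,-.01):
    q=ctrl.ik([.4335,.0475,z],o); print(z,None if q is None else np.round(q,2))
ctrl.movep([.4335,.0475,.12],o)
ctrl.move_gripper(.045,25)
ctrl.line_to([.4335,.0475,.03],o,.12)
f0=np.array(ctrl.get_state()["force"])
for z in(.02,.012,.006,.001):
    try: ctrl.line_to([.4335,.0475,z],o,.05)
    except ctrl.PlanningError as e: print("plan",z,e);break
    f=np.array(ctrl.get_state()["force"])-f0
    print(z,f.round(2))
    if abs(f[2])>3: break
im=ctrl.get_image("side");cv2.imwrite("pics/side4.png",im)
ctrl.move_gripper(0,25)
s=ctrl.get_state();print(s["t"],s["finger_gap"],s["grip_force"],np.round(s["position"],4),np.round(s["force"],2))
cv2.imwrite("pics/side5.png",ctrl.get_image("side"))
```

```text
0.12 [-0.66 -0.11  0.47  2.06  0.05  1.18  0.57]
0.01 [-0.65  0.04  0.49  2.18 -0.03  0.93  0.64]
0 [-0.65  0.06  0.49  2.18 -0.04  0.9   0.65]
-0.01 [-0.64  0.08  0.49  2.19 -0.05  0.88  0.66]
0.02 [ 1.74 -0.46  0.07]
0.012 [ 0.6   0.72 -0.78]
0.006 [ 2.27  1.25 -0.84]
0.001 [ 0.75  1.13 -0.13]
14.8083 0.013529283981909172 26.872689127922058 [0.4337 0.0476 0.0012] [-0.26 -0.13  1.67]
```

The post is gripped (gap 13.5 mm). Now I carry it over the edge and lower it under a force guard.

Run:
```python
from h import *
o=[pi,0,r(135)]
ctrl.line_to([.4335,.0475,.13],o,.12)
o=[pi,0,r(89)]
ctrl.movep([.600,-.027,.13],o); ctrl.pause(.3)
s=ctrl.get_state();print(s["t"],s["finger_gap"],np.round(s["position"],4))
f0=np.array(s["force"]);print(f0.round(2))
ctrl.line_to([.600,-.027,.085],o,.06); ctrl.pause(.2)
f0=np.array(ctrl.get_state()["force"])
for z in np.arange(.081,.0545,-.003):
    ctrl.line_to([.600,-.027,z],o,.03); ctrl.pause(.1)
    s=ctrl.get_state();f=np.array(s["force"])-f0
    print(round(z,3),f.round(2),round(s["position"][2],4))
    if abs(f[2])>2.5: break
print(s["t"],s["finger_gap"])
cv2.imwrite("pics/side6.png",ctrl.get_image("side"))
```

```text
17.1417 0.013506265606526636 [ 0.5996 -0.0261  0.1305]
[ 0.36  0.44 -0.59]
0.081 [-0.74  0.07 -1.1 ] 0.0809
0.078 [-0.44 -1.09 -0.12] 0.0779
0.075 [-0.03 -1.11 -1.55] 0.075
0.072 [-0.89 -0.41  0.24] 0.072
0.069 [-0.43 -0.   -0.7 ] 0.0689
0.066 [-1.51 -1.35 -1.17] 0.066
0.063 [-0.53 -1.19 -0.59] 0.0629
0.06 [-0.71 -0.61 -0.29] 0.06
0.057 [-0.14 -0.46 -0.56] 0.0569
21.425 0.013158346019674664
```

Run:
```python
from h import *
o=[pi,0,r(89)]
ctrl.line_to([.600,-.027,.0556],o,.02); ctrl.pause(.2)
s=ctrl.get_state();print(np.round(s["force"],2),s["position"])
ctrl.move_gripper(.04); ctrl.pause(.3)
ctrl.line_to([.600,-.027,.14],o,.08)
ctrl.movep([.42,-.0,.2],o); ctrl.pause(.3)
im=ctrl.get_image("side");cv2.imwrite("pics/side7.png",im);cv2.imwrite("pics/top7.png",ctrl.get_image("top"))
print(ctrl.get_state()["t"],ctrl.get_state()["finger_gap"])
for n in("side","top"):
    for X in([.6,-.027,.108],[.6,-.027,.076],[.6,.043,.08],[.6,-.157,.07]): print(n,X,proj(n,X).round(1))
hsv=cv2.cvtColor(im,cv2.COLOR_BGR2HSV)
# along barrel axis: print value/sat along line tail->head, top of barrel
a,b=proj("side",[.597,-.17,.07]),proj("side",[.601,.11,.07])
L=[hsv[int(round(q[1])),int(round(q[0]))] for q in(a+(b-a)*t for t in np.linspace(0,1,57))]
print([(int(x[1]),int(x[2])) for x in L])
# old clip place
p=proj("side",[.4333,.0474,.03]).round().astype(int);print("old place",hsv[p[1],p[0]])
```

```text
[ 0.76 -0.11  0.  ] [ 0.60005826 -0.02703692  0.05564595]
25.0 0.0396984095706475
side [0.6, -0.027, 0.108] [188.4 189.3]
side [0.6, -0.027, 0.076] [190.1 201.4]
side [0.6, 0.043, 0.08] [183.9 229.9]
side [0.6, -0.157, 0.07] [199.7 156.7]
top [0.6, -0.027, 0.108] [230.6 146.2]
top [0.6, -0.027, 0.076] [231.7 151.1]
top [0.6, 0.043, 0.08] [200.6 149.1]
top [0.6, -0.157, 0.07] [288.7 154.5]
[(38, 204), (38, 200), (26, 194), (25, 205), (24, 205), (24, 205), (24, 205), (25, 206), (25, 206), (24, 205), (25, 206), (25, 206), (24, 205), (24, 205), (25, 206), (25, 206), (24, 205), (25, 206), (24, 202), (24, 195), (21, 146), (22, 130), (10, 73), (4, 69), (8, 67), (4, 67), (7, 74), (3, 86), (3, 89), (2, 108), (0, 107), (2, 107), (0, 107), (2, 109), (2, 109), (21, 167), (24, 205), (25, 205), (20, 167), (2, 107), (0, 107), (2, 107), (5, 108), (2, 108), (5, 108), (5, 108), (5, 108), (5, 108), (5, 108), (2, 103), (3, 82), (4, 116), (7, 152), (7, 149), (6, 119), (5, 98), (7, 73)]
old place [ 15 110 195]
```

The clip is on the barrel. Next I compare head and tail edges before and after placing, and measure the clip's outline.

Run:
```python
from h import *
a,b=proj("side",[.597,-.17,.07]),proj("side",[.601,.11,.07])
for f in("side3","side7"):
    g=cv2.cvtColor(cv2.imread(f"pics/{f}.png"),cv2.COLOR_BGR2HSV)
    v=[(round(float((a+(b-a)*t)[1]),1),int(cv2.getRectSubPix(g[...,2],(1,1),tuple(map(float,a+(b-a)*t)))[0,0])) for t in np.linspace(0,1,225)]
    print(f,"edges",[(v[i][0],v[i-2][1],v[i+2][1]) for i in range(2,223) if abs(v[i+2][1]-v[i-2][1])>45])
d=cv2.absdiff(cv2.imread("pics/side7.png"),cv2.imread("pics/side3.png")).max(2)
for n,bg in(("side","side7"),("top","top7")):
    g=cv2.cvtColor(cv2.imread(f"pics/{bg}.png"),cv2.COLOR_BGR2HSV)
    m=((g[...,1]<40)&(g[...,2]<135)).astype(np.uint8)
    u,w=proj(n,[.6,-.027,.09]).astype(int)
    print(n,u-16,w-22)
    for row in g[w-18:w+20,u-15:u+16,2]: print("".join("#" if x<80 else "+" if x<125 else "-" if x<170 else "." for x in row))
```

```text
side3 edges [(153.6, 109, 185), (154.1, 132, 196), (154.6, 153, 202), (206.8, 210, 151), (207.3, 202, 134), (207.8, 189, 121), (208.3, 172, 115), (220.9, 113, 166), (221.5, 118, 184), (222.0, 124, 202), (222.5, 144, 208), (223.0, 166, 213), (228.5, 210, 151), (229.0, 206, 130), (229.6, 191, 120), (230.1, 175, 112), (254.4, 86, 133), (254.9, 90, 145), (255.4, 103, 151), (265.0, 98, 47)]
side7 edges [(222.0, 110, 167), (222.5, 117, 183), (223.0, 126, 198), (223.5, 146, 202), (229.6, 201, 142), (230.1, 196, 122), (230.6, 181, 114), (231.1, 164, 107), (255.9, 87, 141), (256.4, 99, 147)]
side 173 174
.................--........-+##
...........................-+++
...........................-+++
..........................--++-
..........................-+++-
..........................-+++-
..........................-++--
..........................-++--
.........................--++--
.........................-+++--
................-........-+++--
...........--------......-++--.
...........-++++++--.....-++--.
...........-+++++++-....-+++--.
..........--+++++++-....-+++--.
..........-++++++
[... 1246 characters left out ...]
........-+++++###+--++-.....
..---.-...-++++++###+--+++-....
++++++++---++++++###+---+--....
++#++++++++########+-..........
+++++++++++########+-..........
+++++++++++########+-..........
++++++++++++#######+-..........
---++++-++++#######+-..........
-----------++++#++++-..........
+++++++++++++++++++++----......
++#+#+#+++#++++++++#+++++++++--
++++++++++++++++++####+###+++++
+++++++++++#########+++##++++++
+++++++++++#########--+++++++++
-----+++++-++#######--+++++++++
.....----+------+++---+++++++++
.........--..........-++++-----
.........-...........-+++-.....
.........-...........-+++-.....
.........--.........--+++-.....
.........-+++--------++++-.....
........-++++++++++++++++-.....
```

Label and head edges both moved about 1.1 px. That is a pure 3 mm shift rather than a tilt, so the centre of mass is within about 2 mm of the edge's middle. The clip's post is upright in both views and within about 5 mm of the edge. The robot is clear, so I hand in.

Run:
```python
from h import *
a=ctrl.get_image("side");d=cv2.absdiff(a,cv2.imread("pics/side7.png"))[140:280,140:240].max();print("motion diff",d)
print(ctrl.close_job())
```

```text
motion diff 4
the job is handed in; nothing more can be done
None
```

I handed the job in at about 25 s of the 58 s allowed: by my camera measurements the long pipette balances level on the edge with the grey clip astride it above the edge, and I never went near the short pipette; no verdict came back.

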